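# Lacquer gauge held on the crossed spot

### The arm

A 7-joint arm with a two-finger parallel gripper is mounted at the origin on the work surface. World frame = base frame: x ahead of the robot, y to its left, z up, the work surface at z = 0. Lengths are in m, angles in rad, forces in N, time in s.
With the tool pointing down it reaches from about 0.4 to 0.9 m from the base axis. Payload 5.5 kg.
Tool frame: the origin (TCP) lies between the finger pads; the fingertips stand 11 mm ahead of it and the grasp point (between the pads) lies 8 mm behind it (bot.tip_extent is the distance from the TCP to the fingertips, in m); y points along the fingers, z is the direction in which the jaws open and shut, and the axes are right-handed (so a half turn about y gives the same grasp; the last joint's range is limited). The gripper opens to 85 mm and grips with 20 to 120 N. Pads are 22 mm wide; open, the fingers measure 114 mm over their backs; the gripper's body (76 mm by 85 mm) begins 54 mm behind the grasp point. The pads swing forward as they close: fully open they stand 13 mm farther back than shut.
Start: joints at [-0.976, 0.501, -0.427, 1.55, 0.221, 1.138, -0.21], TCP at [0.212, 0.615, 0.242] pointing down, gripper open.
Joint ranges: [-2.88, 2.88], [-0.31, 2.03], [-1.54, 1.56], [0.2, 2.42], [-1.41, 4.55], [0.19, 2.02], [-2.57, 2.57]. Speed limits (rad/s): [2.57, 2.57, 3.14, 3.14, 3.14, 3.14, 3.14].

### API

Orientations are given as [roll, pitch, yaw] about the fixed x, y, z axes, in that order (R = Rz(yaw) Ry(pitch) Rx(roll)).
In Python, from rig import bot, solver, snapshot, get_calibration, order, recognise gives the robot as it stands. Calls block until the motion is done:
- bot.move_pose(position, orientation): joint-space move of the TCP to a pose.
- bot.move_linear(position, frame=None, rate=0.15, contact_N=None): straight line of the TCP; frame=None keeps the orientation; rate is the mean speed in m/s. With contact_N (N) it stops when the force on the tool has changed by that much, and returns True; else False.
- bot.movej(angles): joint-space move.
- bot.command_gripper(opening, force=None): opening from 0.0 (shut) to 1.0 (fully open); force is the grip in N (None keeps the last); returns when the fingers have stopped.
- bot.sleep(seconds).
- solver.solve_ik(position, orientation): joint angles nearest the present ones, or None.
- bot.get_obs(): the state.
- snapshot(name): name is "side" or "top" or "wrist"; returns (picture, depth): 400x640x3 uint8, red, green, blue; 400x640 float32, m along the optical axis (not along the pixel's ray), 0 where there is no reading.
- get_calibration(name): a dict with "mtx" (3x3 intrinsics, pixels), "origin" and "attitude" of the camera in the world; the wrist camera has in their place "mount" (4x4, takes a point from camera to tool coordinates, whose origin is the TCP and whose axes are the tool frame's). Camera axes: x right, y down, z forward; pixel columns grow to the right and rows downward; lengths in m; the calibration is good to about 2 mm. A picture is of the moment at which its call begins: read the wrist's pose just before it. get_calibration takes no time and is no camera call.
A pose or a line that the arm cannot do raises bot.PlanningError and nothing moves.
- order.job_done(): hands the job in, once; it reports no verdict.
Trained networks look in the newest picture that a camera, given by its name, has taken for a name from the list of things; names that differ only in an ending like _2 or _b are one class to them, and where a whole thing is asked for, a point or a joint stands for the part that bears it (a point fixed in the world has none). Each returns a list of dicts, best first, with "confidence" (0 to 1); they miss things now and then, are a little off and sometimes report something else, mostly with a low value. They report only what shows in the picture. A call takes as long as a camera call.
- recognise(camera, query): "centre" ([x, y, z] in m, in world coordinates, good to about 4 mm: the middle of the surface that is visible of it).
The state is a dict: "t": time; "joint_pos": joint angles; "qvel": joint speeds; "tau": joint torques, N m; "tool_pos": TCP position; "tcp_rot": TCP orientation; "ft_force": force on the tool from outside, world axes, zero at the start; "torque": the same for the moment, N m; "width": opening from 0.0 (shut) to 1.0 (fully open).
Only numpy, scipy, OpenCV 4.12 (cv2) and the standard library are available. Lean on these libraries where they do the work, as an engineer would, in place of code of your own. Each camera call takes 0.05 s, during which the arm holds its last target.

### The job

Lift the pen-shaped lacquer gauge out of its stand and hold its spring tip on the centre of the cross drawn on the tilted wooden blank, with the gauge square to the sloping face and the tip pushed in gently to about half of its spring travel. Touch the blank and its rest with nothing but the tip, at the cross and nowhere else, and do not shift the blank, the jar, tin, mug, screwdriver or brush. Finish while still holding the gauge there, steady and in the gripper; do not let go or put it back.

Things in the scene. Friction and masses are not known exactly. Their poses are not given: they have to be found in the camera images.
- gauge_grip (a point): Centre of the gauge's white handle, on its axis and half-way up: square section 26 x 26 mm, 64 mm tall. x and y are square to its flat sides, z runs up the gauge. Below the handle: a round steel barrel (18 mm diameter, 50 mm long), then a spring tip (8 mm diameter) sticking out 16 mm; its end is 98 mm below this point. Stands upright in the stand at the start. About 0.12 to 0.2 kg.
- gauge_tip (a point): End of the gauge's spring tip, on its axis; z runs up the gauge. 98 mm below gauge_grip when the spring is out; it moves with the plunger.
- gauge: The same gauge; origin on its axis at the handle's underside, a shoulder that sits on the stand's top; axes as for gauge_grip, which is 32 mm above.
- plunger (a joint): How far the spring tip is pushed into the gauge, m: 0 fully out, 0.010 against its stop. It takes about 1 N to start and 0.6 N more for each mm, so about 4 N half-way and 7 N at the stop.
- stand: Fixed black block 80 x 80 mm, 85 mm tall, with one upright hole in its top (24 mm diameter, 78 mm deep) in which the gauge's barrel and tip hang with 3 mm play all round. Lifting the gauge 70 mm straight up clears it. Origin at the middle of its underside.
- cross_spot (a point): Centre of the white X-shaped cross (arms 26 mm from end to end) on the sloping face of the blank: the spot to measure. z points out of the face, square to it; y runs along the blank, which is level; the slope falls towards -x, the side nearer the robot. The cross lies on the face's lengthwise middle line, up to 65 mm either side of its middle.
- blank_corner (a point): Corner of the blank's face, at its upper long edge and +y end; axes as for cross_spot. The blank is a dark lacquered wooden board 90 mm (x) by 200 mm (y), 28 mm thick, sloping 0.2 to 0.5 rad. Friction holds its tilt against a light push. Two white round dots (14 mm), 27 mm above and 30 mm below the middle line, are old marks, not to be measured.
- rest: Fixed grey rest that carries the blank between two cheeks at its ends: base 130 x 228 mm (252 mm over the knobs on the tilt axis, which is 62 mm above the desk), cheeks 50 mm wide, 78 mm tall. Origin at the middle of its underside; y along the blank.
- jar: Small amber glass jar with steel lid, 44 mm in diameter, 55 mm tall, standing on the desk near the stand, origin under its centre; a bystander.
- tin: Plain metal tin, 60 mm in diameter, 62 mm tall, standing beyond the rest, origin under its centre; a bystander.
- mug: White mug, 80 mm in diameter, 90 mm tall, origin under its centre; a bystander.
- screwdriver: Screwdriver lying on the desk, origin under it; a bystander.
- brush: Brush lying on the desk, origin under it; a bystander.

How it is judged:
On the way:
1. the gauge is held clear of its stand, touching nothing else (contact force between the fingers and gauge above 1 N and contact force between stand and gauge below 0.05 N and height (world z) of gauge_tip above 0.087 m and contact force between gauge and rest below 0.05 N), for 0.2 s.
At the end, for the whole second after the job is handed in: The gauge is in the gripper, out of and clear of the stand, its tip within 7 mm of the centre of the cross, its axis within 0.13 rad (7 degrees) of square to the face, its spring tip pushed in between 2 and 8 mm with 1 to 10 N on the blank, at rest (contact force between the fingers and gauge above 1 N and contact force between stand and gauge below 0.05 N and distance between gauge_tip and cross_spot below 0.007 m and angle between the z axis of gauge_grip and the z axis of cross_spot, either way round below 0.13 rad and value of joint plunger between 0.002 and 0.008 m and contact force between gauge and rest between 1 and 10 N and linear speed of gauge below 0.01 m/s); the arm keeps its last pose, push and grip.
It fails at once if the gauge touches the blank or its rest away from the cross (more than 14 mm) (contact force between gauge and rest above 0.3 N and distance between gauge_tip and cross_spot above 0.014 m).
It fails at once if the gauge is pushed hard onto the lacquer (over 15 N) (contact force between gauge and rest above 15 N).
It fails at once if the robot itself leans on the blank or its rest (over 1 N) (contact force between any of the fingers, the arm and rest above 1 N).
It fails at once if the blank is shifted or tilted (its corner or the cross moves over 5 mm) (distance of any of blank_corner, cross_spot from where it was at the start of the episode above 0.005 m).
It fails at once if a bystander is moved over 15 mm (distance of any of jar, tin, mug, screwdriver, brush from where it was at the start of the episode above 0.015 m).
It also fails if it takes over 48 s, if anything falls off the work surface, if the arm or the gripper's body presses on something with over 40 N, if the wrist force passes 120 N, or if a joint passes its speed limit or range.

## Working session

There is one attempt and no reset: what is moved stays moved. The work goes in short steps, each a Python script; the robot and the scene stay as the last script left them, time stands still between calls to the robot, and variables do not carry over. Pictures are saved under pics/ and viewed, and the job is handed in when it is done.

```bash
ls -la && mkdir -p pics && python3 - <<'E'
from rig import bot, solver, snapshot, get_calibration, order, recognise
import cv2, numpy as np
np.set_printoptions(precision=4,suppress=True)
o=bot.get_obs(); print(o)
for n in("side","top","wrist"):
    p,d=snapshot(n); cv2.imwrite(f"pics/{n}0.png",p[:,:,::-1]); np.savez(f"pics/{n}0.npz",p=p,d=d)
    print(n,get_calibration(n))
    for q in("gauge_grip","gauge","stand","cross_spot","rest","jar","tin","mug","screwdriver","brush"):
        if n=="wrist": continue
        r=recognise(n,q); print(n,q,[(np.round(x['centre'],3),round(x['confidence'],2)) for x in r[:2]])
print(bot.get_obs()['t'])
E
```

```text
total 12
drwxr-xr-x  3 agent agent 4096 Dec  7 07:19 .
drwxr-xr-x 23 root  root  4096 Dec  7 07:19 ..
drwxr-xr-x  2 agent agent 4096 Dec  7 07:19 pics
{'t': 0.0, 'joint_pos': array([-0.9758,  0.5018, -0.4268,  1.5514,  0.2208,  1.1383, -0.2103]), 'qvel': array([-0.0006,  0.0004,  0.0006, -0.0013, -0.0006,  0.0026,  0.0004]), 'tau': array([ -0.0007, -56.9509,  -5.8157, -28.0946,   0.0107,   0.0118,
         0.    ]), 'tool_pos': array([0.2116, 0.6139, 0.2413]), 'tcp_rot': array([-1.5727,  0.    , -0.3317]), 'ft_force': array([ 0.3377, -0.0737,  0.1144]), 'torque': array([-0.0489,  0.0147, -0.0132]), 'width': 1.0021109744066603}
side {'mtx': array([[389.7787,   0.    , 323.1737],
       [  0.    , 389.7787, 197.0966],
       [  0.    ,   0.    ,   1.    ]]), 'origin': array([ 0.0622, -0.5851,  0.8824]), 'attitude': array([-2.3629,  0.0115, -0.6215])}
side gauge_grip []
side gauge [(array([0.522, 0.135, 0.125]), 0.65)]
side stand [(array([0.516, 0.117, 0.07 ]), 0.8)]
side cross_spot []
side rest [(array([ 0.523, -0.199,  0.068]), 0.56)]
side jar [(array([0.606, 0.123, 0.042]), 0.51)]
si
[... 569 characters left out ...]
]), 0.68)]
top cross_spot []
top rest [(array([ 0.533, -0.164,  0.073]), 0.72), (array([ 0.667, -0.148,  0.061]), 0.66)]
top jar [(array([0.607, 0.133, 0.054]), 0.71)]
top tin [(array([ 0.666, -0.147,  0.062]), 0.68)]
top mug [(array([0.549, 0.509, 0.039]), 0.96)]
top screwdriver [(array([0.318, 0.258, 0.022]), 0.75)]
top brush [(array([ 0.294, -0.427,  0.018]), 0.95)]
wrist {'mtx': array([[278.5749,   0.    , 319.9831],
       [  0.    , 278.5749, 199.1544],
       [  0.    ,   0.    ,   1.    ]]), 'mount': array([[-0.0007,  0.945 ,  0.3272, -0.0843],
       [-0.0011, -0.3272,  0.945 , -0.1312],
       [ 1.    ,  0.0003,  0.0012,  0.0025],
       [ 0.    ,  0.    ,  0.    ,  1.    ]])}
1.15
```

View pics/side0.png

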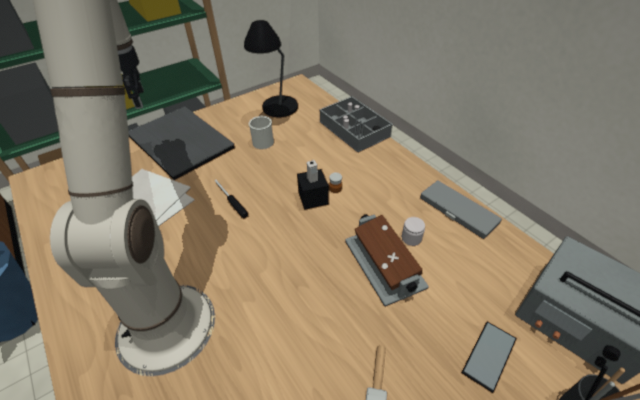

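View pics/top0.png

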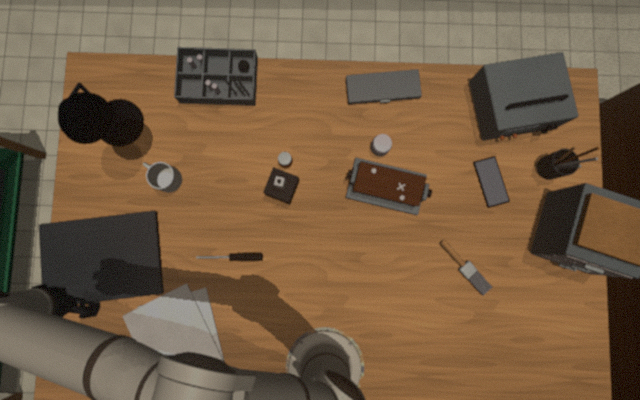

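```bash
python3 - <<'E'
import cv2
a=cv2.imread('pics/top0.png'); b=cv2.imread('pics/side0.png')
h=a[80:220,300:460]
cv2.imwrite('pics/topc.png',cv2.resize(a[60:200,240:420],None,fx=4,fy=4,interpolation=cv2.INTER_CUBIC))
E
```

```text
(no output)
```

View pics/topc.png

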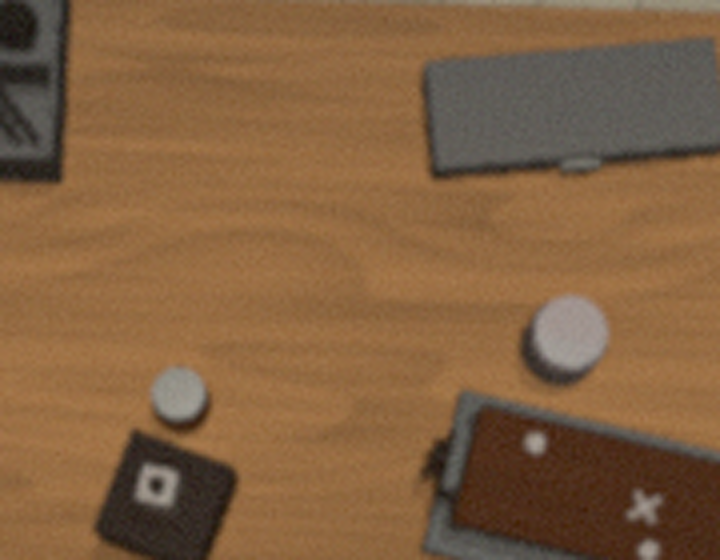

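```bash
cat > h.py <<'E'
import numpy as np, cv2
from scipy.spatial.transform import Rotation as R
np.set_printoptions(precision=4,suppress=True)
def rot(e): return R.from_euler('xyz',e).as_matrix()
def cam(c,obs=None):
    if 'mount' in c:
        T=np.eye(4);T[:3,:3]=rot(obs['tcp_rot']);T[:3,3]=obs['tool_pos'];return T@c['mount']
    T=np.eye(4);T[:3,:3]=rot(c['attitude']);T[:3,3]=c['origin'];return T
def cloud(d,K,T):
    v,u=np.mgrid[:d.shape[0],:d.shape[1]]
    P=np.stack([(u-K[0,2])/K[0,0]*d,(v-K[1,2])/K[1,1]*d,d],-1)
    return P@T[:3,:3].T+T[:3,3]
def plane(P):
    m=P.mean(0);n=np.linalg.svd(P-m,full_matrices=False)[2][2]
    n=n*np.sign(n[2]);return m,n,np.std((P-m)@n)
def proj(P,K,T):
    q=(np.atleast_2d(P)-T[:3,3])@T[:3,:3];return q[:,:2]/q[:,2:]*[K[0,0],K[1,1]]+[K[0,2],K[1,2]]
E
python3 - <<'E'
from h import *
from rig import get_calibration
for n in('top','side'):
    z=np.load(f'pics/{n}0.npz');p,d=z['p'],z['d'];c=get_calibration(n);W=cloud(d,c['mtx'],cam(c))
    # desk check
    print(n,'desk',[W[v,u] for v,u in ([(240,320),(120,300)] if n=='top' else [(270,280),(250,300)])])
    # gauge top
    s=(W[...,2]>.13)&(W[...,2]<.17)&(abs(W[...,0]-.52)<.06)&(abs(W[...,1]-.14)<.06)
    print('gauge',s.sum(),W[s].mean(0), W[s][:,2].min(),W[s][:,2].max())
    s=(W[...,2]>.078)&(W[...,2]<.09)&(abs(W[...,0]-.52)<.07)&(abs(W[...,1]-.13)<.07)
    print('stand',s.sum(),W[s].mean(0),cv2.minAreaRect(W[s][:,:2].astype(np.float32)))
    pi=p.astype(int)
    s=(W[...,2]>.04)&(W[...,2]<.13)&(abs(W[...,0]-.53)<.11)&(abs(W[...,1]+.18)<.13)&(pi[...,0]-pi[...,2]>25)
    m,nn,sd=plane(W[s]);k=s.copy();k[s]=abs((W[s]-m)@nn)<.006;m,nn,sd=plane(W[k])
    print('blank',k.sum(),m,nn,sd,'slope',np.arccos(nn[2]),'az',np.arctan2(nn[1],nn[0]))
    br=(W[...,2]>.04)&(W[...,2]<.13)&(abs(W[...,0]-.53)<.07)&(abs(W[...,1]+.18)<.09)&(p.min(-1)>150)
    cc=cv2.connectedComponentsWithStats(br.astype(np.uint8))
    for i in range(1,cc[0]): print(' white',cc[2][i,4],cc[3][i],W[cc[1]==i].mean(0))
E
```

```text
top desk [array([0.3732, 0.0221, 0.0002]), array([0.746 , 0.0955, 0.0021])]
gauge 96 [0.5293 0.142  0.1475] 0.13509947991461857 0.15445444971021471
stand 625 [0.5287 0.1418 0.0843] ((0.5303788185119629, 0.1430513858795166), (0.08096601068973541, 0.0806824192404747), 70.37957763671875)
blank 1950 [ 0.5422 -0.1753  0.0751] [-0.2214  0.0479  0.974 ] 0.002427572876039303 slope 0.228501392128285 az 2.9287341973444865
side desk [array([ 0.3077, -0.0249, -0.0027]), array([ 0.3876, -0.0015, -0.0015])]
gauge 96 [0.5288 0.1369 0.1427] 0.13021489713516432 0.15067759385766388
stand 408 [0.5268 0.1342 0.0831] ((0.5310150384902954, 0.14068938791751862), (0.0844818577170372, 0.08092653751373291), 69.88253021240234)
blank 2271 [ 0.5412 -0.1824  0.0739] [-0.2256  0.0501  0.9729] 0.0016646389472706538 slope 0.2331700422628182 az 2.923073336747824
 white 13 [384.3846 227.3846] [ 0.5814 -0.126   0.0804]
 white 24 [392.7917 256.7917] [ 0.537  -0.2078  0.0749]
 white 17 [384.4706 265.6471] [ 0.5062 -0.2121  0.0675]
```

```bash
python3 - <<'E'
from h import *
from rig import *
q=solver.solve_ik([0.529,0.142,0.25],[-np.pi/2,0,-0.2]);print(q)
bot.move_pose([0.529,0.142,0.25],[-np.pi/2,0,-0.2])
o=bot.get_obs();print(o['t'],o['tool_pos'],o['tcp_rot'],o['joint_pos'])
p,d=snapshot('wrist');cv2.imwrite('pics/wrist1.png',p[:,:,::-1]);np.savez('pics/wrist1.npz',p=p,d=d,tp=o['tool_pos'],tr=o['tcp_rot'])
print(recognise('wrist','gauge'))
c=get_calibration('wrist');T=cam(c,o);W=cloud(d,c['mtx'],T)
s=(W[...,2]>.143)&(W[...,2]<.155)&(np.hypot(W[...,0]-.529,W[...,1]-.142)<.03)
print(s.sum(),W[s].mean(0),W[s][:,2].std(),cv2.minAreaRect(W[s][:,:2].astype(np.float32)))
s=(W[...,2]>.08)&(W[...,2]<.09)&(np.hypot(W[...,0]-.529,W[...,1]-.142)<.07)
print(s.sum(),W[s].mean(0),cv2.minAreaRect(W[s][:,:2].astype(np.float32)))
E
```

```text
[-0.1079  0.2892 -0.2443  1.807   0.0794  1.0548  0.9891]
3.2 [0.5287 0.1434 0.25  ] [-1.5702  0.0002 -0.198 ] [-0.1092  0.2894 -0.2455  1.8068  0.0791  1.0547  0.9888]
[{'centre': [0.5239, 0.1448, 0.1465], 'confidence': 0.66}]
793 [0.5302 0.147  0.1486] 0.0015028799982215483 ((0.5314285755157471, 0.1469068080186844), (0.025594638660550117, 0.025481924414634705), 77.7165756225586)
3905 [0.5252 0.148  0.0847] ((0.5319432020187378, 0.14671802520751953), (0.0800463855266571, 0.08045396953821182), 70.70639038085938)
```

View pics/wrist1.png

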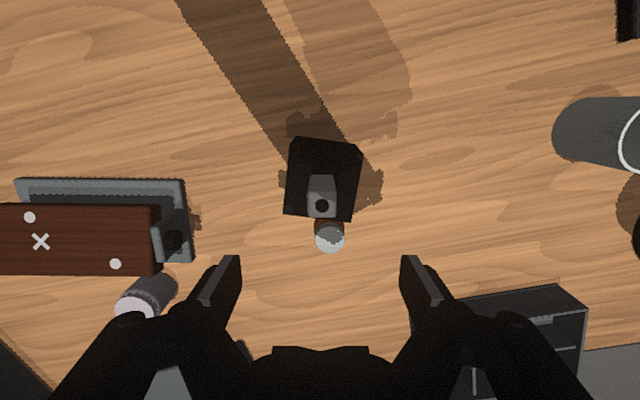

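```bash
python3 - <<'E'
from h import *
from rig import *
print(bot.get_obs()['tool_pos'],bot.get_obs()['t'],bot.get_obs()['ft_force'])
z=np.load('pics/wrist1.npz');d=z['d'];c=get_calibration('wrist')
P=cloud(d,c['mtx'],c['mount'])  # tool coords
for v in (258,265,275,290):
    row=P[v]; s=(d[v]>.02)&(d[v]<.17); u=np.where(s)[0]
    L=u[u<320];Rr=u[u>=320]
    if len(L) and len(Rr): print(v,L.max(),Rr.min(),row[L.max()],row[Rr.min()],L.min(),Rr.max())
E
```

```text
[0.5288 0.1433 0.25  ] 3.3 [-0.1882 -0.0418  0.1341]
258 238 401 [-0.0068 -0.0029 -0.0405] [-0.0072 -0.0036  0.045 ] 222 417
265 239 400 [-0.0021 -0.0022 -0.0406] [-0.0032 -0.004   0.0448] 212 427
275 240 399 [ 0.0028 -0.0042 -0.04  ] [ 0.0033 -0.0034  0.045 ] 202 437
290 240 399 [ 0.0113 -0.0055 -0.0404] [ 0.0109 -0.0061  0.045 ] 192 447
```

```bash
python3 - <<'E'
from h import *
from rig import *
tgt=np.array([0.530,0.1445,0.112]); off=np.array([0.0002,-0.0013,0])
F=[-np.pi/2,0,-0.215]
print(bot.move_linear(tgt+off+[0,0,.05],F,rate=.12,contact_N=6))
print(bot.get_obs()['tool_pos'],bot.get_obs()['tcp_rot'])
print(bot.move_linear(tgt+off,F,rate=.08,contact_N=6))
o=bot.get_obs();print(o['tool_pos'],o['tcp_rot'],o['ft_force'],o['t'])
bot.command_gripper(0.0,force=50)
o=bot.get_obs();print(o['tool_pos'],o['tcp_rot'],o['ft_force'],o['width'],o['width']*85,o['t'])
p,d=snapshot('wrist');cv2.imwrite('pics/wrist2.png',p[:,:,::-1])
E
```

```text
False
[0.5307 0.1434 0.1626] [-1.5702 -0.0009 -0.2149]
False
[0.5304 0.1433 0.1121] [-1.5706 -0.0001 -0.215 ] [ 0.283  -0.4092  0.3284] 4.9583
[0.5305 0.1433 0.1124] [-1.5706 -0.0005 -0.215 ] [ 0.0062 -0.199   2.3882] 0.3050504805816331 25.92929084943881 5.5333
```

View pics/wrist2.png

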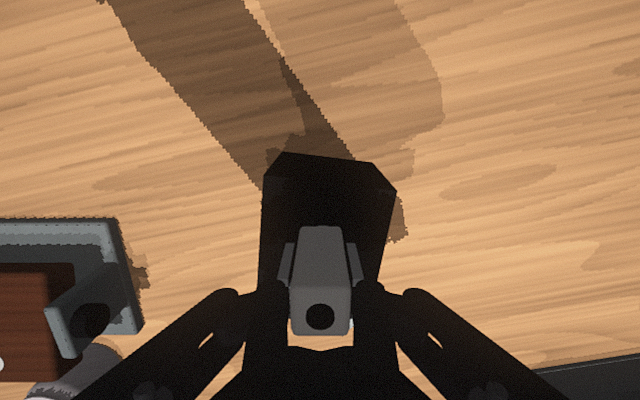

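```bash
python3 - <<'E'
from h import *
from rig import *
p0=bot.get_obs()['tool_pos']
bot.move_linear([0.530,0.1432,0.150],rate=.06)
print(bot.get_obs()['ft_force'])
bot.move_linear([0.530,0.1432,0.235],rate=.12)
bot.sleep(.4)
o=bot.get_obs();print(o['tool_pos'],o['tcp_rot'],o['ft_force'],o['torque'],o['width'],o['t'])
p,d=snapshot('wrist');cv2.imwrite('pics/wrist3.png',p[:,:,::-1]);np.savez('pics/wrist3.npz',p=p,d=d,tp=o['tool_pos'],tr=o['tcp_rot'])
p,d=snapshot('side');cv2.imwrite('pics/side3.png',p[:,:,::-1]);np.savez('pics/side3.npz',p=p,d=d)
cv2.imwrite('pics/side3c.png',cv2.resize(p[80:240,240:400,::-1],None,fx=3.5,fy=3.5,interpolation=cv2.INTER_CUBIC))
E
```

```text
[-0.3057 -0.3307 -1.4493]
[0.5299 0.1432 0.2346] [-1.571   0.0006 -0.215 ] [-0.1267 -0.521  -0.924 ] [ 0.0078 -0.0275  0.0178] 0.2958262297927039 7.625
```

View pics/wrist3.png

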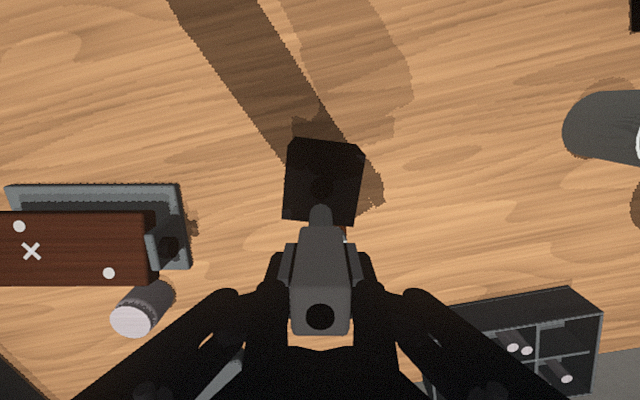

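View pics/side3c.png

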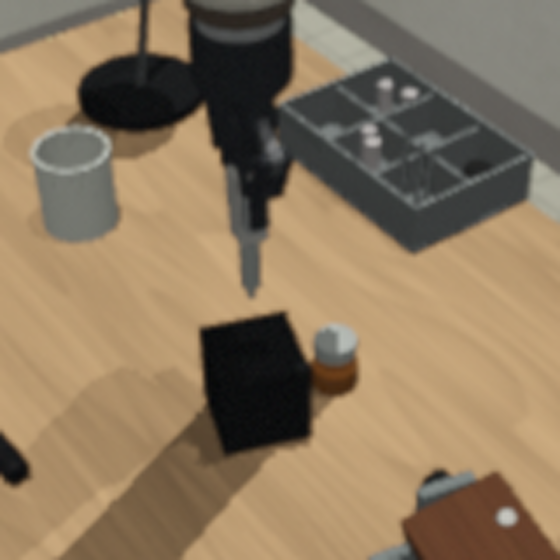

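```bash
python3 - <<'E'
from h import *
from rig import *
z=np.load('pics/top0.npz');p,d=z['p'],z['d'];c=get_calibration('top');W=cloud(d,c['mtx'],cam(c))
def whites(p,W,thr):
    br=(W[...,2]>.04)&(W[...,2]<.13)&(abs(W[...,0]-.54)<.07)&(abs(W[...,1]+.18)<.1)&(p[...,2].astype(int)>thr)
    cc=cv2.connectedComponentsWithStats(br.astype(np.uint8))
    for i in range(1,cc[0]):
        if cc[2][i,4]>5: print(' white',cc[2][i,4],cc[3][i],W[cc[1]==i].mean(0))
print(p[187,401],p[187,395]);whites(p,W,90)
z=np.load('pics/wrist3.npz');p,d=z['p'],z['d'];c=get_calibration('wrist');o=dict(tool_pos=z['tp'],tcp_rot=z['tr']);T=cam(c,o);W=cloud(d,c['mtx'],T)
whites(p,W,110)
pi=p.astype(int);s=(W[...,2]>.04)&(W[...,2]<.13)&(abs(W[...,0]-.53)<.11)&(abs(W[...,1]+.18)<.13)&(pi[...,0]-pi[...,2]>25)
m,nn,sd=plane(W[s]);k=s.copy();k[s]=abs((W[s]-m)@nn)<.006;m,nn,sd=plane(W[k]);print(k.sum(),m,nn,sd,np.arccos(nn[2]),np.arctan2(nn[1],nn[0]))
# gauge in hand: tool coords
P=cloud(d,c['mtx'],c['mount'])
s=np.zeros(d.shape,bool);s[200:335,285:356]=1
s&=(d>.05)&(d<.33)
for v in range(205,336,10):
    u=np.where(s[v])[0]
    u=u[abs(P[v,u,2])<.03]
    if len(u): print(v,u.min(),u.max(),P[v,(u.min()+u.max())//2])
E
```

```text
[150 138 131] [74 44 23]
 white 19 [373.3684 170.2105] [ 0.5794 -0.1269  0.0818]
 white 28 [400.6071 186.2857] [ 0.5353 -0.2083  0.0754]
 white 17 [401.5882 197.1176] [ 0.5042 -0.2125  0.0697]
 white 117 [ 18.7692 225.735 ] [ 0.5061 -0.2085  0.0685]
 white 184 [ 30.9565 250.7283] [ 0.537  -0.2041  0.0753]
 white 114 [108.4035 272.6404] [ 0.5812 -0.1222  0.0816]
10246 [ 0.5468 -0.1552  0.0747] [-0.2245  0.0479  0.9733] 0.0008471194098265732 0.23160590508042453 2.931372107912641
205 290 345 [-0.008   0.0742  0.0004]
215 290 344 [-0.008   0.0536  0.0006]
225 308 344 [-0.0074  0.0375  0.0067]
235 298 341 [-0.0124  0.0129  0.0021]
245 285 354 [-0.0123  0.0012  0.0021]
255 285 355 [-0.0129 -0.0102  0.0026]
265 285 355 [-0.0124 -0.0184  0.0026]
275 285 355 [-0.0128 -0.027   0.0026]
285 285 355 [-0.0119 -0.0329  0.0026]
295 285 355 [-0.0097 -0.0365  0.0026]
305 285 355 [-0.0056 -0.0375  0.0026]
315 285 355 [-0.0008 -0.0378  0.0026]
325 285 355 [ 0.0036 -0.0386  0.0026]
```

```bash
cat >> h.py <<'E'
CROSS=np.array([0.5365,-0.2073,0.0752]); N=np.array([-0.2248,0.0482,0.9732]); N/=np.linalg.norm(N); L=0.0925
def orient(n=N):
    y=-n; z=np.cross([0,0,1],-n); z=z/np.linalg.norm(z)
    z=z*np.sign(z[1]); x=np.cross(y,z)
    return R.from_matrix(np.stack([x,y,z],1)).as_euler('xyz')
E
python3 - <<'E'
from h import *
from rig import *
e=orient();t=CROSS+N*(L+.05)
print(e,t,solver.solve_ik(t,e))
bot.move_linear([0.530,0.0,0.25],e,rate=.15)
bot.move_linear(t,e,rate=.15)
bot.sleep(.3)
o=bot.get_obs();print(t-o['tool_pos'],o['tcp_rot']-e,o['ft_force'],o['width'],o['t'])
p,d=snapshot('wrist');cv2.imwrite('pics/wrist4.png',p[:,:,::-1]);np.savez('pics/wrist4.npz',p=p,d=d,tp=o['tool_pos'],tr=o['tcp_rot'])
c=get_calibration('wrist');T=cam(c,o)
TT=np.eye(4);TT[:3,:3]=rot(o['tcp_rot']);TT[:3,3]=o['tool_pos']
print('nominal cross px',proj(CROSS,c['mtx'],T),'nominal tip px',proj((TT@[0,L,0,1])[:3],c['mtx'],T),'tool axis',-TT[:3,1])
E
```

```text
[-1.5708 -0.232  -0.2112] [ 0.5045 -0.2004  0.2139] [ 0.3706  0.1859 -0.024   2.0507 -0.0429  0.6756  1.7375]
[-0.0001 -0.0004 -0.0001] [-0.     -0.0002  0.0007] [-0.0405 -0.006  -0.8625] 0.3008284729538078 10.65
nominal cross px [[316.8239 189.2061]] nominal tip px [[316.7589 206.4835]] tool axis [-0.225   0.0481  0.9732]
```

View pics/wrist4.png

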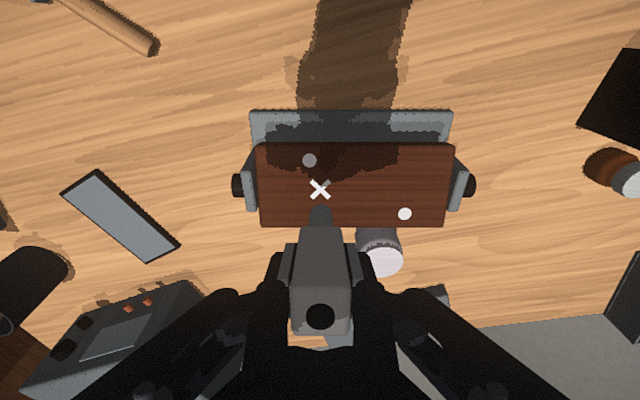

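```bash
python3 - <<'E'
from h import *
from rig import *
z=np.load('pics/wrist4.npz');p,d=z['p'],z['d'];c=get_calibration('wrist');o=dict(tool_pos=z['tp'],tcp_rot=z['tr'])
cv2.imwrite('pics/w4c.png',cv2.resize(p[140:240,260:380,::-1],None,fx=6,fy=6,interpolation=cv2.INTER_NEAREST))
P=cloud(d,c['mtx'],c['mount'])
m=np.zeros(d.shape,np.uint8);m[140:240,255:450]=(p[140:240,255:450,2]>100)
cc=cv2.connectedComponentsWithStats(m)
for i in range(1,cc[0]):
    if cc[2][i,4]>15: s=cc[1]==i; print(cc[2][i],cc[3][i],P[s].mean(0))
pi=p.astype(int);T=cam(c,o);W=cloud(d,c['mtx'],T)
s=(W[...,2]>.04)&(W[...,2]<.11)&(abs(W[...,0]-.53)<.08)&(abs(W[...,1]+.18)<.11)&(pi[...,0]-pi[...,2]>15)
mm,nn,sd=plane(W[s]);k=s.copy();k[s]=abs((W[s]-mm)@nn)<.004;mm,nn,sd=plane(W[k]);print('plane',k.sum(),mm,nn,sd,np.arccos(nn[2]),np.arctan2(nn[1],nn[0]))
Rt=rot(o['tcp_rot']);print('n in tool',nn@Rt,'dist plane from TCP along tool y',((mm-o['tool_pos'])@nn)/(Rt[:,1]@nn))
for v in range(198,240,3):
    u=np.where(d[v,290:350]<d[v,290]-.03)[0]+290
    if len(u): print(v,u.min(),u.max(),P[v,(u.min()+u.max())//2])
E
```

```text
[255 140  10   5  28] [258.4286 141.1429] [-0.042   0.1959 -0.0684]
[303 154  13  13 142] [308.9577 159.9789] [-0.0309  0.1399 -0.008 ]
[310 179  21  21 240] [319.5667 189.2542] [-0.0002  0.1419  0.0024]
[398 207  14  13 144] [404.4167 213.2708] [0.0262 0.1418 0.092 ]
[397 207  53  33 716] [426.1508 231.7346] [0.0958 0.2409 0.1594]
[255 208  46  32 611] [273.8887 231.4746] [ 0.0939  0.238  -0.0644]
[340 228  16  12 156] [348.1538 233.1795] [0.0979 0.2408 0.0445]
plane 14934 [ 0.54   -0.1698  0.0743] [-0.2262  0.0467  0.973 ] 0.0007986651976347209 0.23309515560163055 2.938136692562391
n in tool [-0.0009 -1.     -0.0016] dist plane from TCP along tool y 0.1424568496194133
204 318 322 [-0.0087  0.075   0.0028]
207 313 327 [-0.0086  0.0684  0.0027]
210 310 329 [-0.0084  0.0628  0.002 ]
213 309 330 [-0.0088  0.0557  0.002 ]
216 309 347 [-0.0057  0.0576  0.0086]
219 309 333 [-0.0088  0.0449  0.0034]
222 308 331 [-0.0083  0.0408  0.002 ]
225 308 332 [-0.0086  0.0353  0.0027]
228 300 339 [-0.0841 -0.1311  0.0025]
231 299 340 [-0.0129  0.0173  0.0021]
234 299 341 [-0.0132  0.0128  0.0027]
237 298 341 [-0.0127  0.0101  0.0021]
```

View pics/w4c.png

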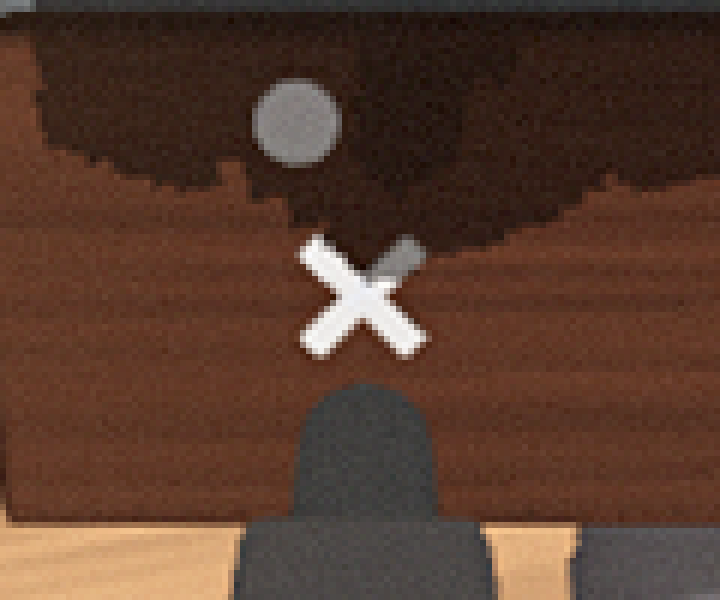

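```bash
python3 - <<'E'
from h import *
from rig import *
e=orient();n=N
bot.move_linear(CROSS+N*(L+.012),e,rate=.08,contact_N=3)
bot.sleep(.3)
o=bot.get_obs();print(CROSS+N*(L+.012)-o['tool_pos'],o['ft_force'],o['t'])
p,d=snapshot('wrist');cv2.imwrite('pics/wrist5.png',p[:,:,::-1]);np.savez('pics/wrist5.npz',p=p,d=d,tp=o['tool_pos'],tr=o['tcp_rot'])
cv2.imwrite('pics/w5c.png',cv2.resize(p[140:240,260:380,::-1],None,fx=6,fy=6,interpolation=cv2.INTER_CUBIC))
c=get_calibration('wrist');P=cloud(d,c['mtx'],c['mount'])
m=np.zeros(d.shape,np.uint8);m[140:240,255:450]=(p[140:240,255:450,2]>90)
cc=cv2.connectedComponentsWithStats(m)
for i in range(1,cc[0]):
    if cc[2][i,4]>15: s=cc[1]==i; print(cc[2][i],cc[3][i],P[s].mean(0))
b,_=snapshot('side');cv2.imwrite('pics/s5c.png',cv2.resize(b[190:310,330:450,::-1],None,fx=5,fy=5,interpolation=cv2.INTER_CUBIC))
E
```

```text
[-0.0002  0.0001 -0.0005] [ 0.1397 -1.3403 -1.3485] 11.625
[255 140   5   7  26] [256.4615 142.9231] [-0.0451  0.1578 -0.0623]
[300 161  16  15 182] [307.4396 168.3077] [-0.031   0.1029 -0.008 ]
[309 190  24  21 193] [319.8964 199.7461] [-0.0028  0.102   0.0027]
[409 221  16  15 186] [416.5645 228.1075] [0.0252 0.1028 0.0919]
```

View pics/w5c.png

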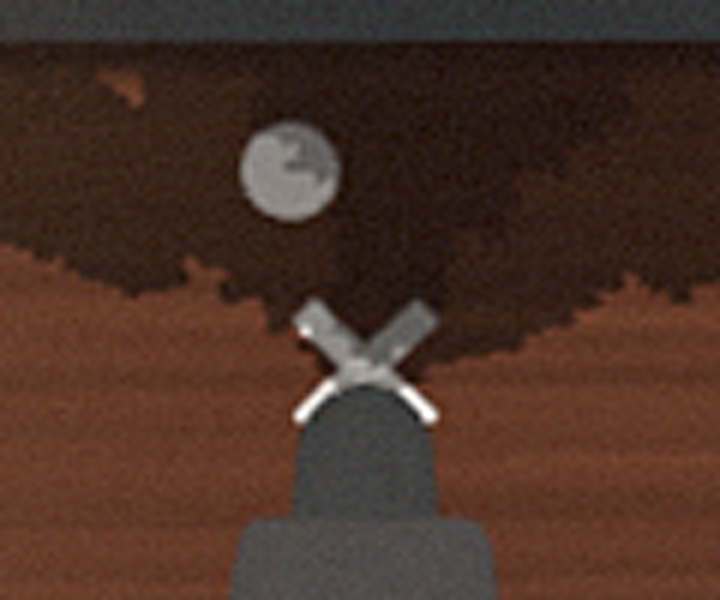

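View pics/s5c.png

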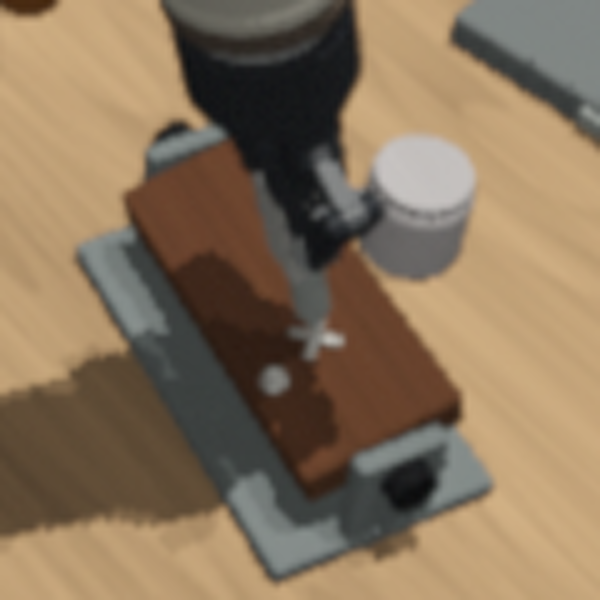

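```bash
python3 - <<'E'
from h import *
from rig import *
e=orient();Rt=rot(e);C=CROSS-0.0008*Rt[:,0]
def F(k=10):
    a=[]
    for _ in range(k): a.append(bot.get_obs()['ft_force']);bot.sleep(.02)
    return np.mean(a,0),np.std(a,0)
bot.move_linear(C+N*(L+.010),e,rate=.03); 
f0,s0=F();print('base',f0,s0,bot.get_obs()['t'])
hit=bot.move_linear(C+N*(L-.004),e,rate=.012,contact_N=1.8)
f,s=F();o=bot.get_obs();print(hit,'gap',(o['tool_pos']-C)@N-L,'Fn',(f-f0)@N,f-f0,s,o['t'])
np.save('pics/f0.npy',f0)
E
```

```text
base [ 0.1858 -0.1952 -1.6335] [0.576  0.5454 0.488 ] 12.1417
True gap -0.000927364748362039 Fn 2.4747065803596326 [0.5146 0.0601 2.6587] [0.3855 0.4558 0.4774] 13.1417
```

```bash
python3 - <<'E'
from h import *
from rig import *
e=orient();Rt=rot(e);C=CROSS-0.0008*Rt[:,0];f0=np.load('pics/f0.npy')
def F(k=20):
    a=[]
    for _ in range(k): a.append(bot.get_obs()['ft_force']);bot.sleep(.02)
    return np.mean(a,0)
f=F();o=bot.get_obs();print('gap',(o['tool_pos']-C)@N-L,'Fn',(f-f0)@N)
for g in(-.0022,-.0035):
    hit=bot.move_linear(C+N*(L+g),e,rate=.01,contact_N=5)
    f=F();o=bot.get_obs();print(hit,'gap',(o['tool_pos']-C)@N-L,'lat',(o['tool_pos']-C)@Rt,'Fn',(f-f0)@N,f-f0,np.linalg.norm(o['qvel']),o['width'],o['t'])
p,d=snapshot('wrist');cv2.imwrite('pics/w6c.png',cv2.resize(p[140:240,260:380,::-1],None,fx=6,fy=6,interpolation=cv2.INTER_CUBIC))
b,_=snapshot('side');cv2.imwrite('pics/s6c.png',cv2.resize(b[190:310,330:450,::-1],None,fx=5,fy=5,interpolation=cv2.INTER_CUBIC))
c=get_calibration('wrist');P=cloud(d,c['mtx'],cam(c,o))
pi=p.astype(int);W=P;s=(W[...,2]>.04)&(W[...,2]<.11)&(abs(W[...,0]-.53)<.08)&(abs(W[...,1]+.18)<.11)&(pi[...,0]-pi[...,2]>15)
mm,nn,sd=plane(W[s]);k=s.copy();k[s]=abs((W[s]-mm)@nn)<.004;mm,nn,sd=plane(W[k]);print('plane',k.sum(),nn,'ang to tool',np.arccos(min(1,-nn@rot(o['tcp_rot'])[:,1])))
E
```

```text
gap -0.0010994537149471156 Fn 2.288869678444545
False gap -0.002318591586637622 lat [-0.0004 -0.0902  0.    ] Fn 3.4281727522049934 [-2.5545  0.7614  2.8948] 0.003024829273049563 0.2994569136260035 14.1417
False gap -0.003458937623012387 lat [ 0.0001 -0.089  -0.    ] Fn 3.8507835010401807 [-2.3127  0.7611  3.3849] 0.003946468900714469 0.30081846372180876 14.7583
plane 20531 [-0.2281  0.0471  0.9725] ang to tool 0.003476484733421049
```

View pics/w6c.png

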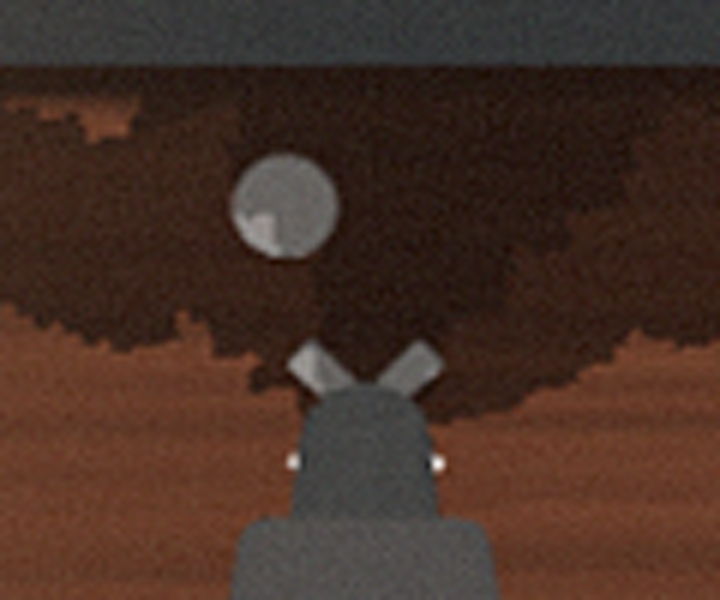

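View pics/s6c.png

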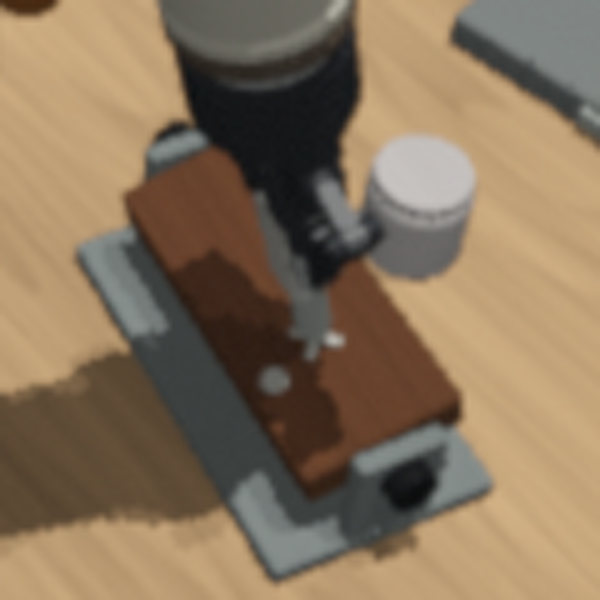

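```bash
python3 - <<'E'
from h import *
from rig import *
c=get_calibration('wrist');M=c['mount'];K=c['mtx']
for y in(.088,.0895,.091): print(y,proj(np.array([.0003,y,.0024]),K,M),proj(np.array([-.0047,y,.0024]),K,M))
f0=np.load('pics/f0.npy');a=[]
for _ in range(20): a.append(bot.get_obs()['ft_force']);bot.sleep(.03)
f=np.mean(a,0)-f0;o=bot.get_obs();print('Fn',f@N,f,o['tool_pos'],o['qvel'],o['t'])
E
```

```text
0.088 [[319.5569 208.6996]] [[319.5562 203.1189]]
0.0895 [[319.5573 208.063 ]] [[319.5566 202.5115]]
0.091 [[319.5577 207.4339]] [[319.557  201.9114]]
Fn 4.0222208060045865 [-2.6718  0.7242  3.4799] [ 0.5157 -0.2029  0.1616] [ 0.0001  0.0006  0.001  -0.0008  0.0022  0.0014  0.0027] 15.525
```

Predicted tip (319.6, 208.3) and cross centre (320.8, 208.3) agree to about 1 mm. The normal force is 4.0 N, which is about 5 mm of spring, and the arm is steady, so I am handing it in.

```bash
python3 - <<'E'
from rig import *
print(order.job_done(), bot.get_obs()['t'])
E
```

```text
the job is handed in; nothing more can be done
the job is handed in; nothing more can be done
```

I lifted the gauge out of its stand and pressed its spring tip onto the centre of the cross. I handed the job in at about 15.5 s, with the gauge still held steady in the gripper. No verdict was reported.

Last checks:
- **Position:** the predicted tip point and the cross centre agree to about 1 mm in the wrist picture (limit 7 mm). The tip end itself was hidden behind the barrel, so I inferred its position from the gripped handle and the gauge's dimensions.
- **Squareness:** the tool axis is within about 0.004 rad of the face normal measured from depth. The gauge looked aligned with the tool after the lift.
- **Push:** the normal force is about 4.0 N, which is roughly 5 mm of spring. The plunger travel itself was not measured.
- **Grip and motion:** the gripper reads about 25.5 mm on the 26 mm handle, and joint speeds are near zero.
- **Blank and bystanders:** the fitted face normal was essentially unchanged after contact. I saw nothing else moved, though I did not re-measure each bystander or the blank's corner at the end.

Two readings did not fully agree:
- The force change also showed about 1.9 N along the face, which I put down to tip friction and sensor drift.
- Contact came about 1.5 mm earlier than the cameras predicted, so I set the final push by force.

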